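Put the desk stamps back on their ink pads

TASK

Put each of the four rubber stamps back on the ink pad of its own shape and size, so that it stands upright with its whole foot flat on the felt inside the raised rim. Set the stamps down rather than dropping them, and do not move the cup or the glass paperweight.

Things in the scene. Friction and masses are not known exactly. Their poses are not given: they have to be found in the camera images.
- stamp_small_round: Rubber stamp with a small round pale-wood foot, 34 mm in diameter, 13 mm thick (3 mm of it black rubber). Handle: one straight upright black cylinder 24 mm in diameter at the middle of the foot, from 13 mm up to the top at 75 mm, to be gripped from above near its top. Origin at the centre of the foot's underside, z up. Loose, 35 to 115 g.
- stamp_large_round: Rubber stamp with a large round pale-wood foot, 54 mm in diameter, 13 mm thick. Handle: one straight upright black cylinder 24 mm in diameter at the middle of the foot, from 13 mm up to the top at 75 mm, to be gripped from above near its top. Origin at the centre of the foot's underside, z up. Loose, 35 to 115 g.
- stamp_square: Rubber stamp with a square pale-wood foot, 44 x 44 mm, 13 mm thick; x and y along its sides. Handle: one straight upright black cylinder 24 mm in diameter at the middle of the foot, from 13 mm up to the top at 75 mm, to be gripped from above near its top. Origin at the centre of the foot's underside, z up. Loose, 35 to 115 g.
- stamp_long: Rubber stamp with a long narrow pale-wood foot, 66 mm along its x, 26 mm along its y, 13 mm thick. Handle: one straight upright black cylinder 24 mm in diameter at the middle of the foot, from 13 mm up to the top at 75 mm, to be gripped from above near its top. Origin at the centre of the foot's underside, z up. Loose, 35 to 115 g.
- pad_small_round: Ink pad of the small round stamp: round, 52 mm in diameter inside the rim, 58 mm outside. Open steel tin, fixed to the desk, 10 mm high with a 3 mm thick upright rim; the flat felt surface inside lies 6 mm above the desk (4 mm below the rim). Origin at the centre of its underside, on the desk, z up.
- pad_large_round: Ink pad of the large round stamp: round, 72 mm in diameter inside the rim, 78 mm outside. Open steel tin, fixed to the desk, 10 mm high with a 3 mm thick upright rim; the flat felt surface inside lies 6 mm above the desk (4 mm below the rim). Origin at the centre of its underside, on the desk, z up.
- pad_square: Ink pad of the square stamp: square, 62 x 62 mm inside the rim, 68 x 68 mm outside; x and y along its sides. Open steel tin, fixed to the desk, 10 mm high with a 3 mm thick upright rim; the flat felt surface inside lies 6 mm above the desk (4 mm below the rim). Origin at the centre of its underside, on the desk, z up.
- pad_long: Ink pad of the long stamp: 84 mm along its x and 44 mm along its y inside the rim, 90 x 50 mm outside. Open steel tin, fixed to the desk, 10 mm high with a 3 mm thick upright rim; the flat felt surface inside lies 6 mm above the desk (4 mm below the rim). Origin at the centre of its underside, on the desk, z up.
- cup: White ceramic cup without a handle, 68 mm across the rim, 85 mm high, standing loose on the desk; not to be moved. Origin at the centre of its underside.
- paperweight: Green glass dome paperweight, 62 mm across, 38 mm high, loose; not to be moved. Origin at the centre of its underside. (A roll of tape and a clip box, each under 20 mm high, also lie among these things; the nearest neighbours of any thing stand at least 95 mm from it, centre to centre.)
Mind the look-alikes: they are no part of the job. Leave any brown or green look-alike of the pad_long alone. Leave any turquoise look-alike of the stamp_small_round alone.

How it is judged (in metres and radians):
At the end, for the whole second after the job is handed in: Each stamp stands on the pad of its own shape and size: upright within 0.06 rad, its foot down on the felt inside the rim (underside 3 to 8 mm above the pad's underside, centres within 14 mm), at rest; cup and paperweight within 20 mm of where they started (horizontal distance between stamp_small_round and pad_small_round below 0.014 m and z of stamp_small_round in the frame of pad_small_round between 0.003 and 0.008 m and angle between each of stamp_small_round, stamp_large_round, stamp_square, stamp_long's own z axis and vertical below 0.06 rad and linear speed of each of stamp_small_round, stamp_large_round, stamp_square, stamp_long below 0.01 m/s and angular speed of each of stamp_small_round, stamp_large_round, stamp_square, stamp_long below 0.1 rad/s and horizontal distance between stamp_large_round and pad_large_round below 0.014 m and z of stamp_large_round in the frame of pad_large_round between 0.003 and 0.008 m and horizontal distance between stamp_square and pad_square below 0.014 m and z of stamp_square in the frame of pad_square between 0.003 and 0.008 m and horizontal distance between stamp_long and pad_long below 0.014 m and z of stamp_long in the frame of pad_long between 0.003 and 0.008 m and distance of each of cup, paperweight from where it was at the start of the episode below 0.02 m); the robot touches nothing.
It fails at once if cup moved by more than 20 mm or tipped (distance of cup from where it was at the start of the episode above 0.02 m or angle between cup's own z axis and vertical above 0.3 rad).
It fails at once if paperweight moved by more than 20 mm or tipped (distance of paperweight from where it was at the start of the episode above 0.02 m or angle between paperweight's own z axis and vertical above 0.3 rad).
It fails at once if a stamp dropped (falling free faster than 0.7 m/s, a fall of about 25 mm) ((linear speed of stamp_small_round above 0.7 m/s and contact force between stamp_small_round and the fingers below 0.05 N) or (linear speed of stamp_large_round above 0.7 m/s and contact force between stamp_large_round and the fingers below 0.05 N) or (linear speed of stamp_square above 0.7 m/s and contact force between stamp_square and the fingers below 0.05 N) or (linear speed of stamp_long above 0.7 m/s and contact force between stamp_long and the fingers below 0.05 N)).
It also fails if it takes over 96 s, if anything falls off the work surface, if the arm or the gripper's body presses on something with over 40 N, if the wrist force passes 120 N, or if a joint passes its speed limit or range.

ROBOT

A 7-joint arm with a two-finger parallel gripper is mounted at the origin on the work surface. World frame = base frame: x ahead of the robot, y to its left, z up, the work surface at z = 0. Lengths are in m, angles in degrees, forces in N, time in s.
With the tool pointing down it reaches from about 0.425 to 0.875 m from the base axis. Payload 4.7 kg.
Tool frame: the origin (TCP) lies between the finger pads; the fingertips stand 8 mm ahead of it and the grasp point (between the pads) lies 11 mm behind it (env.tip_extent is the distance from the TCP to the fingertips, in m); z points along the fingers, y is the line along which they close (so a half turn about z gives the same grasp; the last joint's range is limited). The gripper opens to 87 mm and grips with 3 to 60 N. Pads are 19 mm wide; open, the fingers measure 117 mm over their backs; the gripper's body (75 mm by 190 mm) begins 51 mm behind the grasp point.
Start: joints at [76.438, 18.392, -4.016, 83.108, 1.295, 78.541, -3.26], TCP at [0.161, -0.63, 0.231] pointing down, gripper open.
Joint ranges: [-163.93, 163.93], [-17.29, 119.83], [-79.2, 71.16], [3.27, 140.29], [-89.18, 269.18], [5.43, 117.66], [-154.24, 154.24]. Speed limits (degrees/s): [147.25, 147.25, 180, 180, 180, 180, 180].

INTERFACE

Orientations are given as [roll, pitch, yaw] about the fixed x, y, z axes, in that order (R = Rz(yaw) Ry(pitch) Rx(roll)).
In Python, from cell import sensors, vision, workorder, env gives the robot as it stands.
- The arm moves only by the tool drive_tool, never from a script. Its argument "moves" is a list of rows, each an object of numbers: "x", "y", "z": the shift along the tool's x, y, z in mm; "rx", "ry", "rz": the turn, a rotation vector about the tool's x, y, z in rad; "fingers": the closure, from -1 (fully open) to 1 (shut). In form: [{"x": .., "y": .., "z": .., "rx": .., "ry": .., "rz": .., "fingers": ..}, ...]. A call has 1 to 20 rows; each row is the pose to reach, as a shift and turn from the pose commanded when the call began, along the tool's axes at that moment; what a row does not reach only later rows make up. A row lasts 1/8 s, in which the tool goes at most 62.5 mm and 10.7 degrees, less where a joint would pass 70% of its speed; a pose out of reach is approached as far as the arm can. A call with a gripper value outside its range is refused whole. The fingers move at their own pace and stop on an object; "force" is the grip in N (left out, the last holds). Time passes only in rows, so rows that repeat a pose let the fingers close. It gives the time, the measured TCP pose, the force, the opening and the grip force at its end, in the units of the state.
- sensors.get_obs(): the state, without advancing time (a new reading comes with each control period).
- vision.read_camera(name): name is "scene" or "top" or "wrist"; returns a dict with "image" (480x640x3 uint8, red, green, blue), "fx", "fy", "cx", "cy" (pixels), "k1" (the pictures are not rectified: a ray, as slopes to the right and down, at radius r is drawn at 1 + k1 r^2 times it, then the intrinsics apply), "R" (3x3) and "t" (3): a world point X has camera coordinates R X + t. Camera axes: x right, y down, z forward; pixel columns grow to the right and rows downward; lengths in m; the calibration is good to about 2 mm. A picture is of the moment at which its call begins. There is no depth.
- workorder.sign_off(): hands the job in; it is judged then, once.
The state is a dict: "time_s": time; "qpos": joint angles; "joint_velocities": joint speeds; "effort": joint torques, N m; "tool_pos": TCP position; "tool_rot": TCP orientation; "force": force on the tool from outside, world axes, zero at the start; "wrist_torque": the same for the moment, N m; "grip_width": finger opening in m; "grasp_force": force on a finger pad.
Only numpy, scipy, OpenCV 4.12 (cv2) and the standard library are available. Lean on these libraries where they do the work, as an engineer would, in place of code of your own. Each camera call takes 0.05 s, during which the arm holds its last target. There are 200 camera calls.

## Working session

There is one attempt and no reset: what is moved stays moved. The work goes in short steps, Python scripts to look and compute and a tool call to move; the robot and the scene stay as the last step left them, time stands still between calls to the robot, and variables do not carry over. Pictures are saved under pics/ and viewed, at most 14 in all, crops included, and the job is handed in when it is done.

Besides the shell and the picture viewer there is one more tool, called after "Request:" by a JSON object that holds its "api" and its "payload", one argument or row to a line. drive_tool: Moves the arm, as the interface text tells. Its arguments: {"type":"object","properties":{"moves":{"type":"array"},"force":{"type":"number"}},"required":["moves"]}

```bash
mkdir -p pics; ls
python3 - <<'E'
from cell import sensors, vision
import cv2,numpy as np,pickle
s=sensors.get_obs();print(s)
for n in("scene","top"):
    c=vision.read_camera(n);pickle.dump(c,open(n+"0.pkl","wb"));cv2.imwrite(f"pics/{n}0.png",c["image"][...,::-1])
    print(n,{k:np.round(v,4).tolist() for k,v in c.items() if k!="image"})
E
```

```text
pics
{'time_s': 0.0, 'qpos': array([76.43834088, 18.43905146, -4.01520169, 83.17539945,  1.29578362,
       78.54035579, -3.25982321]), 'joint_velocities': array([-0.03649809, -0.02255347,  0.01043572,  0.0388474 , -0.03167251,
       -0.05182039,  0.03475827]), 'effort': array([ 2.33416386e-04, -4.91288602e+01, -4.03900445e-01, -3.12530959e+01,
       -6.37785648e-02,  4.36322833e-02,  1.90002629e-04]), 'tool_pos': array([ 0.16112262, -0.62915615,  0.22945719]), 'tool_rot': array([-1.79890479e+02,  6.63532641e-03,  1.43714464e+01]), 'force': array([-0.25006869, -0.29384886, -0.01983016]), 'wrist_torque': array([-0.0282356 ,  0.01565483, -0.01300572]), 'grasp_force': 0.0, 'grip_width': 0.08740131158494131}
scene {'fx': 508.8758, 'fy': 508.8758, 'cx': 312.9578, 'cy': 245.8692, 'k1': -0.0009, 'R': [[-0.7625, 0.6469, -0.0059], [0.5301, 0.6195, -0.579], [-0.3709, -0.4447, -0.8153]], 't': [0.4129, -0.2353, 1.1134]}
top {'fx': 551.6257, 'fy': 551.6257, 'cx': 318.3694, 'cy': 245.3968, 'k1': 0.0402, 'R': [[0.0153, -0.9999, 0.0012], [-0.9735, -0.0151, -0.228], [0.228, 0.0023, -0.9737]], 't': [-0.0139, 0.5248, 0.9289]}
```

View pics/top0.png

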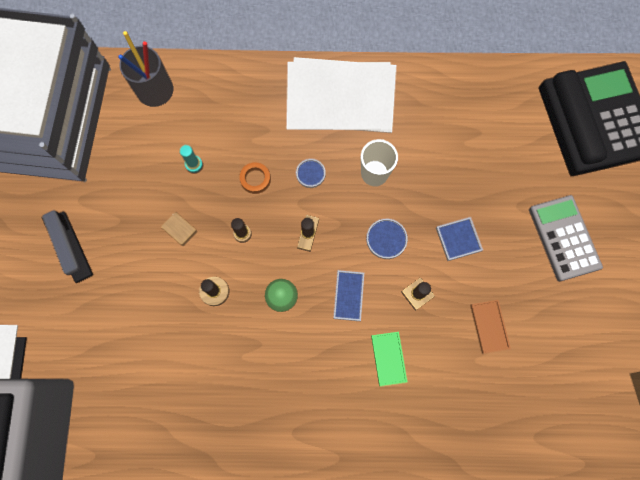

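View pics/scene0.png

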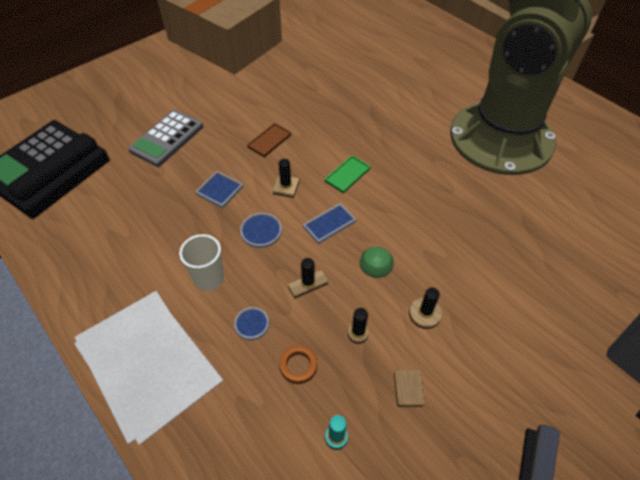

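The top view shows all four stamps standing: small round at (240,230), long (308,230), large round (213,290) and square (420,293). The blue pads are small round (311,173), large round (387,239), square (460,238) and long (349,296). The cup is at (378,163) and the paperweight at (281,295). The scene view agrees.

```bash
cat > h.py <<'E'
import cv2,numpy as np,pickle
from cell import sensors,vision
from scipy.spatial.transform import Rotation as Rot
def world(c,px,z):
    K=np.array([[c["fx"],0,c["cx"]],[0,c["fy"],c["cy"]],[0,0,1]])
    n=cv2.undistortPoints(np.float64(px).reshape(-1,1,2),K,np.array([c["k1"],0,0,0,0.])).reshape(-1,2)
    R=np.array(c["R"]);o=-R.T@c["t"];d=np.c_[n,np.ones(len(n))]@R
    return (o+d*((z-o[2])/d[:,2])[:,None])[:,:2]
def blobs(m,amin,amax):
    n,l,st,ce=cv2.connectedComponentsWithStats(m.astype(np.uint8))
    return [(l==i,ce[i],st[i,4]) for i in range(1,n) if amin<st[i,4]<amax]
def pts(m):
    return np.argwhere(m)[:,::-1].astype(float)
def masks(c):
    h=cv2.cvtColor(c["image"],cv2.COLOR_RGB2HSV).astype(int);H,S,V=h[...,0],h[...,1],h[...,2]
    return {"blue":(H>105)&(H<130)&(S>110)&(V>50),"black":V<60,
            "pale":(H>12)&(H<28)&(S<150)&(S>50)&(V>165),"green":(H>40)&(H<85)&(S>80),}
def delta(x,y,z,yaw):
    s=sensors.get_obs();R=Rot.from_euler("xyz",s["tool_rot"],degrees=True)
    dy=(yaw-s["tool_rot"][2]+90)%180-90
    print("shift mm",np.round(R.inv().apply(np.array([x,y,z])-s["tool_pos"])*1000,1),"rz",round(-np.radians(dy),3),"rot",s["tool_rot"].round(2))
E
python3 - <<'E'
from h import *
for n in("top","scene"):
    c=pickle.load(open(n+"0.pkl","rb"));M=masks(c);print(n)
    for k,z,a,b in(("blue",.006,150,3000),("black",.044,100,600),("pale",.013,60,900)):
        for m,ce,A in blobs(M[k],a,b):
            w=world(c,pts(m),z).astype(np.float32)*1000
            if w[:,0].min()<300 or w[:,0].max()>950: continue
            hull=cv2.convexHull(w);r=cv2.minAreaRect(hull)
            print(k,ce.round(),A,"mean",w.mean(0).round(1),"rect",np.round(r[0],1),np.round(r[1],1),round(r[2],1))
E
```

```text
top
blue [310. 173.] 420 mean [683.7  12.5] rect [683.9  11.9] [43.4 45. ] 0.9
blue [386. 238.] 962 mean [ 553.7 -134.9] rect [ 553.9 -134.4] [65.9 66.4] 45.7
blue [459. 238.] 909 mean [ 556.  -272.4] rect [ 556.  -272.4] [58.5 57.4] 17.1
blue [349. 295.] 936 mean [443.9 -63.2] rect [444.4 -63. ] [40.8 80.5] 85.7
black [153.  61.] 147 mean [895.1 324.9] rect [896.7 324.4] [46.1 15.6] 4.4
black [130.  72.] 162 mean [871.2 367.7] rect [871.1 369.4] [48.9 17.1] 51.2
black [211. 289.] 110 mean [446.5 185.2] rect [448.4 187.4] [32.6 19.7] 54.7
pale [255. 178.] 204 mean [668.4 119.3] rect [668.2 119. ] [28.6 31.1] 1.0
scene
blue [219. 188.] 565 mean [ 555.  -277.5] rect [ 554.9 -277.5] [54.6 55. ] 17.1
blue [329. 222.] 639 mean [443.2 -68. ] rect [442.9 -68.2] [38.1 78.5] 86.1
blue [261. 229.] 752 mean [ 553.4 -139.6] rect [ 553.  -140.1] [62.  66.6] 49.4
blue [251. 323.] 555 mean [683.7   7.7] rect [684.   8.] [44.5 47. ] 49.5
black [173. 148.] 183 mean [ 578.9 -397.6] rect [ 578.8 -398.9] [ 64.4 154.5] 80.9
black [284. 172.] 253 mean [ 448.  -196.4] rect [ 448.9 -196.3] [72.6 19.9] 51.9
black [307. 272.] 296 mean [562.1  10.4] rect [563.1  10.1] [52.3 20.6] 49.7
black [429. 301.] 329 mean [447.5 183.1] rect [447.8 182.9] [52.6 21. ] 24.3
black [359. 322.] 315 mean [560.  136.2] rect [560.2 136. ] [47.3 20.6] 36.8
pale [292. 186.] 79 mean [ 441.9 -181. ] rect [ 442.3 -184. ] [40.4 16.2] 36.8
```

Run:
```python
from h import *
c=pickle.load(open("top0.pkl","rb"));h=cv2.cvtColor(c["image"],cv2.COLOR_RGB2HSV).astype(int)
for p in((430,295),(225,293),(302,244),(245,240),(415,303)):print(p,h[p[1],p[0]])
print("wood",h[320:340,250:300].reshape(-1,3).mean(0),h[320:340,250:300].reshape(-1,3).std(0))
cs=pickle.load(open("scene0.pkl","rb"));h=cv2.cvtColor(cs["image"],cv2.COLOR_RGB2HSV).astype(int)
for p in((292,188),(300,288),(418,313),(354,336)):print(p,h[p[1],p[0]])
m=h[330:350,440:500].reshape(-1,3);print("wood",m.mean(0),m.std(0))
m=masks(c)
V=c["image"].max(2)
for b,ce,A in blobs(V<85,60,400):
    w=world(c,pts(b),.044).astype(np.float32)*1000
    print(ce.round(),A,w.mean(0).round(1))
t=c["image"][150:315,190:450,::-1];cv2.imwrite("pics/crop.png",cv2.resize(t,None,fx=3,fy=3,interpolation=cv2.INTER_CUBIC))
```

```text
(430, 295) [ 17 103 206]
(225, 293) [ 17 102 210]
(302, 244) [ 17 103 194]
(245, 240) [ 16 113 126]
(415, 303) [ 19  97 232]
wood [ 13.772 136.16  195.63 ] [0.41954261 1.08092553 6.33633175]
(292, 188) [ 17  96 184]
(300, 288) [ 17  96 149]
(418, 313) [ 19 105 146]
(354, 336) [ 20 135 115]
wood [ 13.6275     133.88666667 140.88916667] [0.55112952 3.01835864 4.91242126]
[132.  58.] 120 [899.8 366.3]
[131.  71.] 279 [872.7 366. ]
[544. 245.] 160 [ 537.1 -415.1]
[239. 227.] 210 [560.7 140.7]
[307. 227.] 194 [563.1  15.4]
[210. 288.] 201 [448.4 187.8]
[421. 290.] 208 [ 449.3 -191.2]
```

View pics/crop.png

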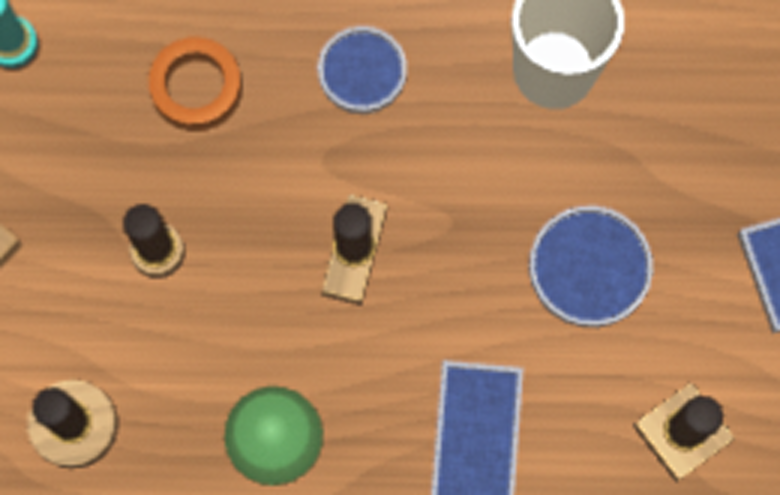

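The crop shows all four stamps upright, the long foot running from about (303,248) to (316,217) in full-image pixels, and the square foot turned about 45°. Next I measure the foot yaws.

Run:
```python
from h import *
for n,zs in(("top",((307,230),(418,294))),("scene",((307,283),(287,186)))):
    c=pickle.load(open(n+"0.pkl","rb"));h=cv2.cvtColor(c["image"],cv2.COLOR_RGB2HSV).astype(int)
    H,S,V=[h[...,i] for i in range(3)]
    m=(H>=15)&(H<=24)&(S<120)&(V>100)|(V<85)
    m=cv2.morphologyEx(m.astype(np.uint8),cv2.MORPH_OPEN,np.ones((2,2)))
    p=(H>=15)&(H<=24)&(S<120)&(V>100)
    for u,v in zs:
        w=np.zeros_like(p);w[v-22:v+22,u-25:u+25]=p[v-22:v+22,u-25:u+25]
        b=max(blobs(w,10,2000),key=lambda b:b[2])[0] if 0 else w
        b=cv2.morphologyEx(b.astype(np.uint8),cv2.MORPH_OPEN,np.ones((3,3)))>0
        q=world(c,pts(b),.013).astype(np.float32)*1000;r=cv2.minAreaRect(cv2.convexHull(q))
        print(n,b.sum(),np.round(r[0],1),np.round(r[1],1),round(r[2],1))
    M=masks(c)
    for bb,ce,A in blobs(M["green"]|(c["image"].min(2)>170),300,900):print(ce.round(),world(c,[ce],.02).round(3))
```

```text
top 217 [561.4  14.6] [25.4 65.7] 76.2
top 317 [ 448.8 -190. ] [43.3 45.1] 36.9
[378. 160.] [[ 0.706 -0.118]]
[557. 211.] [[ 0.607 -0.454]]
[281. 295.] [[0.441 0.062]]
[  6. 349.] [[0.338 0.542]]
scene 330 [563.9  11.8] [28.1 67.6] 75.9
scene 246 [ 451.1 -191.4] [43.  49.8] 49.4
[ 11. 169.] [[ 0.855 -0.586]]
[347. 173.] [[ 0.341 -0.13 ]]
[376. 262.] [[0.446 0.062]]
```

Run:
```python
from h import *
delta(.4487,-.1938,.14,14.4)
```

```text
shift mm [ 386.6 -350.2   90.1] rz -0.0 rot [-1.799e+02  1.000e-02  1.438e+01]
```

Request:
{"api": "drive_tool", "payload": {
  "moves": [
    {"x": 32,"y": -29,"z": 8,"fingers": -1},
    {"x": 75,"y": -68,"z": 18,"fingers": -1},
    {"x": 118,"y": -107,"z": 27,"fingers": -1},
    {"x": 160,"y": -145,"z": 37,"fingers": -1},
    {"x": 203,"y": -184,"z": 47,"fingers": -1},
    {"x": 246,"y": -223,"z": 57,"fingers": -1},
    {"x": 289,"y": -262,"z": 67,"fingers": -1},
    {"x": 332,"y": -301,"z": 77,"fingers": -1},
    {"x": 365,"y": -331,"z": 85,"fingers": -1},
    {"x": 387,"y": -350,"z": 90,"fingers": -1},
    {"x": 387,"y": -350,"z": 90,"fingers": -1},
    {"x": 387,"y": -350,"z": 90,"fingers": -1}
  ],
  "force": 20
}}

```text
invalid input at $.moves[0]: expected keys x, y, z, rx, ry, rz, fingers
```

Run:
```python
from h import *
delta(.4487,-.1938,.051,14.4)
c=vision.read_camera("wrist");pickle.dump(c,open("w1.pkl","wb"));cv2.imwrite("pics/w1.png",c["image"][...,::-1])
print(np.array(c["R"]).round(3),c["t"])
```

```text
shift mm [ 386.6 -350.1  179.1] rz -0.0 rot [-1.799e+02  1.000e-02  1.438e+01]
[[ 0.247 -0.969 -0.001]
 [-0.932 -0.238  0.275]
 [-0.267 -0.067 -0.961]] [-0.64929277 -0.03295002  0.39035209]
```

View pics/w1.png

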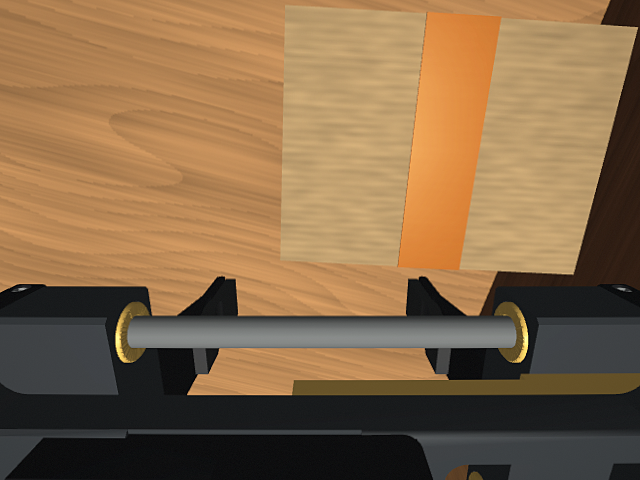

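The move was refused because every key is required, so the arm is still at its start. The wrist picture shows a taped cardboard box ahead and to the right, at (280-635, 5-275). I'll move away to the left before lowering.

Request:
{"api": "drive_tool", "payload": {
  "moves": [
    {"x": 10,"y": -35,"z": 0,"rx": 0,"ry": 0,"rz": 0,"fingers": -1},
    {"x": 40,"y": -80,"z": 0,"rx": 0,"ry": 0,"rz": 0,"fingers": -1},
    {"x": 75,"y": -120,"z": 0,"rx": 0,"ry": 0,"rz": 0,"fingers": -1},
    {"x": 115,"y": -160,"z": 0,"rx": 0,"ry": 0,"rz": 0,"fingers": -1},
    {"x": 155,"y": -200,"z": 0,"rx": 0,"ry": 0,"rz": 0,"fingers": -1},
    {"x": 200,"y": -235,"z": 10,"rx": 0,"ry": 0,"rz": 0,"fingers": -1},
    {"x": 245,"y": -265,"z": 30,"rx": 0,"ry": 0,"rz": 0,"fingers": -1},
    {"x": 290,"y": -295,"z": 50,"rx": 0,"ry": 0,"rz": 0,"fingers": -1},
    {"x": 335,"y": -320,"z": 70,"rx": 0,"ry": 0,"rz": 0,"fingers": -1},
    {"x": 370,"y": -340,"z": 85,"rx": 0,"ry": 0,"rz": 0,"fingers": -1},
    {"x": 387,"y": -350,"z": 90,"rx": 0,"ry": 0,"rz": 0,"fingers": -1},
    {"x": 387,"y": -350,"z": 90,"rx": 0,"ry": 0,"rz": 0,"fingers": -1},
    {"x": 387,"y": -350,"z": 90,"rx": 0,"ry": 0,"rz": 0,"fingers": -1}
  ],
  "force": 20
}}

```text
time_s: 1.78
tool_pos: [0.4486, -0.1957, 0.1406]
tool_rot: [180.0, 0.0, 14.3]
force: [-0.7, 0.2, -0.4]
grip_width: 0.0869
grasp_force: 0.0
```

Run:
```python
from h import *
delta(.4487,-.1938,.051,14.4)
c=vision.read_camera("wrist");pickle.dump(c,open("w2.pkl","wb"));cv2.imwrite("pics/w2.png",c["image"][...,::-1])
```

```text
shift mm [ 0.6 -1.8 89.6] rz -0.002 rot [1.7997e+02 4.0000e-02 1.4300e+01]
```

View pics/w2.png

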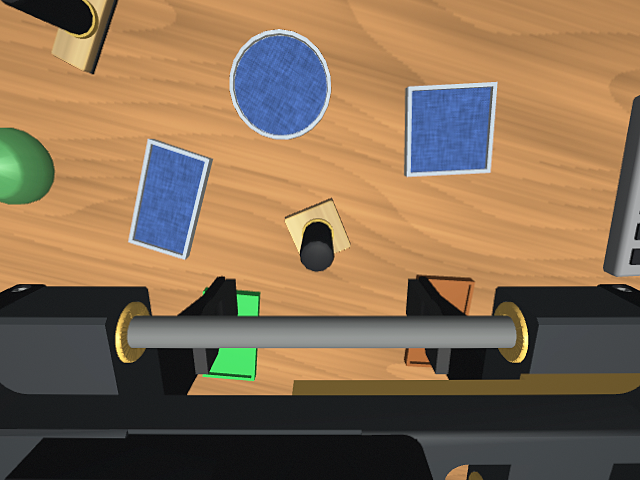

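The wrist view shows the square stamp ahead of the fingers, with its handle top at (317,257). The square pad is at (450,128), the large round pad at (280,83) and the long pad at (170,198). I'll cross-check the positions in this view.

Run:
```python
from h import *
c=pickle.load(open("w2.pkl","rb"));M=masks(c);M["blue"][270:]=0
for m,ce,A in blobs(M["blue"],1000,20000):
    w=world(c,pts(m),.006).astype(np.float32)*1000;r=cv2.minAreaRect(cv2.convexHull(w))
    print(ce.round(),A,w.mean(0).round(1),np.round(r[0],1),np.round(r[1],1),round(r[2],1))
b=np.zeros((480,640),bool);b[215:275,295:340]=c["image"].max(2)[215:275,295:340]<85
print(world(c,[pts(b).mean(0)],.044)*1000)
p=masks(c)["pale"];q=np.zeros_like(p);q[190:262,270:360]=p[190:262,270:360]
q=cv2.morphologyEx(q.astype(np.uint8),cv2.MORPH_OPEN,np.ones((5,5)))>0
w=world(c,pts(q),.013).astype(np.float32)*1000;r=cv2.minAreaRect(cv2.convexHull(w));print(q.sum(),r)
```

```text
[280.  85.] 7074 [ 555.  -136.1] [ 554.2 -136.4] [70.2 69.8] 78.2
[449. 129.] 6140 [ 556.7 -273.5] [ 555.8 -273.8] [61.7 60.5] 17.1
[168. 199.] 4923 [445.7 -63.8] [444.1 -63.8] [42.6 82.6] 85.6
[[ 447.07589662 -192.56273806]]
4986 ((454.6157531738281, -188.20620727539062), (61.05115509033203, 76.71524047851562), 14.207948684692383)
```

Request:
{"api": "drive_tool", "payload": {
  "moves": [
    {"x": 0.5,"y": -2,"z": 25,"rx": 0,"ry": 0,"rz": 0,"fingers": -1},
    {"x": 0.5,"y": -2,"z": 55,"rx": 0,"ry": 0,"rz": 0,"fingers": -1},
    {"x": 0.5,"y": -2,"z": 80,"rx": 0,"ry": 0,"rz": 0,"fingers": -1},
    {"x": 0.5,"y": -2,"z": 90,"rx": 0,"ry": 0,"rz": 0,"fingers": -1},
    {"x": 0.5,"y": -2,"z": 90,"rx": 0,"ry": 0,"rz": 0,"fingers": -1},
    {"x": 0.5,"y": -2,"z": 90,"rx": 0,"ry": 0,"rz": 0,"fingers": 1},
    {"x": 0.5,"y": -2,"z": 90,"rx": 0,"ry": 0,"rz": 0,"fingers": 1},
    {"x": 0.5,"y": -2,"z": 90,"rx": 0,"ry": 0,"rz": 0,"fingers": 1},
    {"x": 0.5,"y": -2,"z": 90,"rx": 0,"ry": 0,"rz": 0,"fingers": 1},
    {"x": 0.5,"y": -2,"z": 90,"rx": 0,"ry": 0,"rz": 0,"fingers": 1},
    {"x": 0.5,"y": -2,"z": 90,"rx": 0,"ry": 0,"rz": 0,"fingers": 1}
  ],
  "force": 20
}}

```text
time_s: 3.2
tool_pos: [0.4493, -0.1925, 0.0505]
tool_rot: [180.0, 0.0, 14.4]
force: [0.4, -0.5, -0.2]
grip_width: 0.035
grasp_force: 0.0
```

Request:
{"api": "drive_tool", "payload": {
  "moves": [
    {"x": 0,"y": 0,"z": 0,"rx": 0,"ry": 0,"rz": 0,"fingers": 1},
    {"x": 0,"y": 0,"z": 0,"rx": 0,"ry": 0,"rz": 0,"fingers": 1},
    {"x": 0,"y": 0,"z": 0,"rx": 0,"ry": 0,"rz": 0,"fingers": 1},
    {"x": 0,"y": 0,"z": 0,"rx": 0,"ry": 0,"rz": 0,"fingers": 1},
    {"x": 0,"y": 0,"z": -10,"rx": 0,"ry": 0,"rz": 0,"fingers": 1},
    {"x": 0,"y": 0,"z": -30,"rx": 0,"ry": 0,"rz": 0,"fingers": 1},
    {"x": 0,"y": 0,"z": -50,"rx": 0,"ry": 0,"rz": 0,"fingers": 1},
    {"x": 0,"y": 0,"z": -60,"rx": 0,"ry": 0,"rz": 0,"fingers": 1},
    {"x": 0,"y": 0,"z": -60,"rx": 0,"ry": 0,"rz": 0,"fingers": 1}
  ],
  "force": 25
}}

```text
time_s: 4.32
tool_pos: [0.4498, -0.1928, 0.1113]
tool_rot: [179.9, -0.1, 14.4]
force: [-0.5, -0.3, -1.2]
grip_width: 0.0233
grasp_force: 25.0
```

Run:
```python
from h import *
delta(.4493+.107,-.1925-.0812,.111,14.4-20)
s=sensors.get_obs();print(s["grip_width"],s["grasp_force"])
c=vision.read_camera("wrist");cv2.imwrite("pics/w3.png",c["image"][...,::-1])
```

```text
shift mm [ 83.1 104.7   0.6] rz 0.348 rot [ 1.7992e+02 -6.0000e-02  1.4360e+01]
0.023300831262893555 24.991493308916688
```

View pics/w3.png

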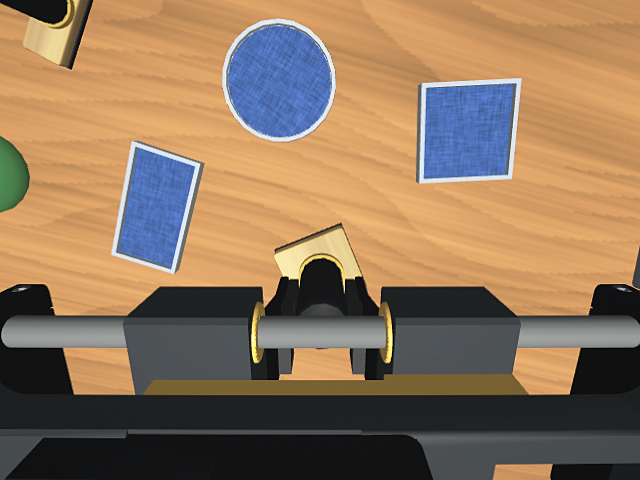

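The square stamp is held upright, with its foot at (275-360, 225-280), grip width 23 mm and force 25 N. Next I carry it over and lower it.

Request:
{"api": "drive_tool", "payload": {
  "moves": [
    {"x": 15,"y": 19,"z": 0,"rx": 0,"ry": 0,"rz": 0.06,"fingers": 1},
    {"x": 36,"y": 45,"z": 0,"rx": 0,"ry": 0,"rz": 0.15,"fingers": 1},
    {"x": 57,"y": 71,"z": 0,"rx": 0,"ry": 0,"rz": 0.24,"fingers": 1},
    {"x": 74,"y": 93,"z": 0,"rx": 0,"ry": 0,"rz": 0.31,"fingers": 1},
    {"x": 83,"y": 104.5,"z": 0,"rx": 0,"ry": 0,"rz": 0.35,"fingers": 1},
    {"x": 83,"y": 104.5,"z": 0,"rx": 0,"ry": 0,"rz": 0.35,"fingers": 1},
    {"x": 83,"y": 104.5,"z": 15,"rx": 0,"ry": 0,"rz": 0.35,"fingers": 1},
    {"x": 83,"y": 104.5,"z": 35,"rx": 0,"ry": 0,"rz": 0.35,"fingers": 1},
    {"x": 83,"y": 104.5,"z": 47,"rx": 0,"ry": 0,"rz": 0.35,"fingers": 1},
    {"x": 83,"y": 104.5,"z": 52,"rx": 0,"ry": 0,"rz": 0.35,"fingers": 1},
    {"x": 83,"y": 104.5,"z": 54.5,"rx": 0,"ry": 0,"rz": 0.35,"fingers": 1},
    {"x": 83,"y": 104.5,"z": 54.5,"rx": 0,"ry": 0,"rz": 0.35,"fingers": 1},
    {"x": 83,"y": 104.5,"z": 54.5,"rx": 0,"ry": 0,"rz": 0.35,"fingers": 1}
  ]
}}

```text
time_s: 6.0
tool_pos: [0.5562, -0.2734, 0.0566]
tool_rot: [180.0, -0.1, -5.7]
force: [-0.1, 0.0, 0.3]
grip_width: 0.0233
grasp_force: 25.0
```

Request:
{"api": "drive_tool", "payload": {
  "moves": [
    {"x": 0,"y": 0,"z": 0,"rx": 0,"ry": 0,"rz": 0,"fingers": -0.3},
    {"x": 0,"y": 0,"z": 0,"rx": 0,"ry": 0,"rz": 0,"fingers": -0.3},
    {"x": 0,"y": 0,"z": 0,"rx": 0,"ry": 0,"rz": 0,"fingers": -0.3},
    {"x": 0,"y": 0,"z": 0,"rx": 0,"ry": 0,"rz": 0,"fingers": -0.3},
    {"x": 0,"y": 0,"z": -20,"rx": 0,"ry": 0,"rz": 0,"fingers": -0.3},
    {"x": 0,"y": 0,"z": -55,"rx": 0,"ry": 0,"rz": 0,"fingers": -0.3},
    {"x": 0,"y": 0,"z": -85,"rx": 0,"ry": 0,"rz": 0,"fingers": -0.3},
    {"x": -2,"y": -25,"z": -95,"rx": 0,"ry": 0,"rz": 0,"fingers": -0.6},
    {"x": -5,"y": -70,"z": -95,"rx": 0,"ry": 0,"rz": 0,"fingers": -0.6},
    {"x": -9,"y": -120,"z": -95,"rx": 0,"ry": 0,"rz": 0,"fingers": -0.6},
    {"x": -13,"y": -170,"z": -95,"rx": 0,"ry": 0,"rz": 0,"fingers": -0.6},
    {"x": -17,"y": -220,"z": -95,"rx": 0,"ry": 0,"rz": 0,"fingers": -0.6},
    {"x": -20,"y": -262,"z": -95,"rx": 0,"ry": 0,"rz": 0,"fingers": -0.6},
    {"x": -22,"y": -285.5,"z": -95,"rx": 0,"ry": 0,"rz": 0,"fingers": -0.6},
    {"x": -22,"y": -285.5,"z": -95,"rx": 0,"ry": 0,"rz": 0,"fingers": -0.6},
    {"x": -22,"y": -285.5,"z": -95,"rx": 0,"ry": 0,"rz": 0,"fingers": -0.6}
  ]
}}

```text
time_s: 8.0
tool_pos: [0.5615, 0.0124, 0.1508]
tool_rot: [179.9, 0.0, -5.7]
force: [-0.6, -1.0, 0.4]
grip_width: 0.0693
grasp_force: 0.0
```

Run:
```python
from h import *
delta(.5626,.0129,.0505,-5.7)
c=vision.read_camera("top");pickle.dump(c,open("t4.pkl","wb"));cv2.imwrite("pics/t4.png",cv2.resize(c["image"][140:320,380:500,::-1],None,fx=3,fy=3))
```

```text
shift mm [  1.1  -0.7 100.3] rz -0.0 rot [ 1.7994e+02  4.0000e-02 -5.7000e+00]
```

View pics/t4.png

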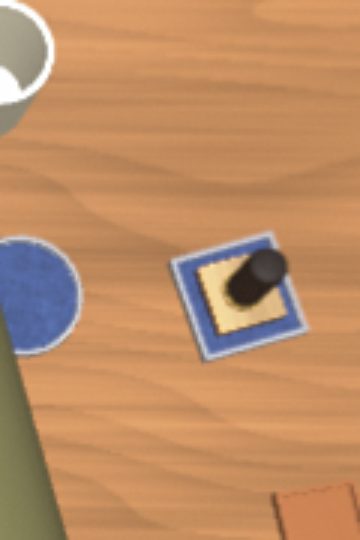

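The square stamp stands centred and aligned in its pad, at crop (240,295). Next is the long stamp.

Request:
{"api": "drive_tool", "payload": {
  "moves": [
    {"x": 1,"y": 0,"z": 25,"rx": 0,"ry": 0,"rz": 0,"fingers": -0.6},
    {"x": 1,"y": 0,"z": 60,"rx": 0,"ry": 0,"rz": 0,"fingers": -0.6},
    {"x": 1,"y": 0,"z": 90,"rx": 0,"ry": 0,"rz": 0,"fingers": -0.6},
    {"x": 1,"y": 0,"z": 100,"rx": 0,"ry": 0,"rz": 0,"fingers": -0.6},
    {"x": 1,"y": 0,"z": 100,"rx": 0,"ry": 0,"rz": 0,"fingers": -0.6},
    {"x": 1,"y": 0,"z": 100,"rx": 0,"ry": 0,"rz": 0,"fingers": 1},
    {"x": 1,"y": 0,"z": 100,"rx": 0,"ry": 0,"rz": 0,"fingers": 1},
    {"x": 1,"y": 0,"z": 100,"rx": 0,"ry": 0,"rz": 0,"fingers": 1},
    {"x": 1,"y": 0,"z": 100,"rx": 0,"ry": 0,"rz": 0,"fingers": 1},
    {"x": 1,"y": 0,"z": 100,"rx": 0,"ry": 0,"rz": 0,"fingers": 1},
    {"x": 1,"y": 0,"z": 100,"rx": 0,"ry": 0,"rz": 0,"fingers": 1},
    {"x": 1,"y": 0,"z": 100,"rx": 0,"ry": 0,"rz": 0,"fingers": 1},
    {"x": 1,"y": 0,"z": 100,"rx": 0,"ry": 0,"rz": 0,"fingers": 1},
    {"x": 1,"y": 0,"z": 90,"rx": 0,"ry": 0,"rz": 0,"fingers": 1},
    {"x": 1,"y": 0,"z": 70,"rx": 0,"ry": 0,"rz": 0,"fingers": 1},
    {"x": 1,"y": 0,"z": 50,"rx": 0,"ry": 0,"rz": 0,"fingers": 1},
    {"x": 1,"y": 0,"z": 40,"rx": 0,"ry": 0,"rz": 0,"fingers": 1},
    {"x": 1,"y": 0,"z": 40,"rx": 0,"ry": 0,"rz": 0,"fingers": 1}
  ],
  "force": 25
}}

```text
time_s: 10.3
tool_pos: [0.5638, 0.0129, 0.1124]
tool_rot: [180.0, -0.1, -5.7]
force: [-0.0, 0.2, -1.1]
grip_width: 0.0234
grasp_force: 25.0
```

Run:
```python
from h import *
delta(.444,-.065,.0565,4.3)
c=vision.read_camera("wrist");pickle.dump(c,open("w5.pkl","wb"));cv2.imwrite("pics/w5.png",c["image"][...,::-1])
```

```text
shift mm [-111.6   89.4   55.7] rz -0.174 rot [ 1.7998e+02 -1.4000e-01 -5.6900e+00]
```

View pics/w5.png

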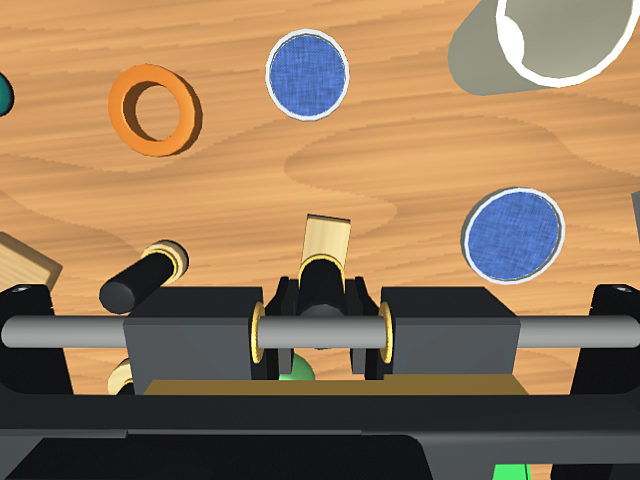

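The long stamp is held upright, its foot turned about 8° right of the tool at (303-350, 215-290), as expected.

Request:
{"api": "drive_tool", "payload": {
  "moves": [
    {"x": -15,"y": 12,"z": 0,"rx": 0,"ry": 0,"rz": -0.02,"fingers": 1},
    {"x": -40,"y": 32,"z": 0,"rx": 0,"ry": 0,"rz": -0.06,"fingers": 1},
    {"x": -70,"y": 56,"z": 0,"rx": 0,"ry": 0,"rz": -0.11,"fingers": 1},
    {"x": -97,"y": 78,"z": 0,"rx": 0,"ry": 0,"rz": -0.15,"fingers": 1},
    {"x": -111,"y": 89.5,"z": 0,"rx": 0,"ry": 0,"rz": -0.175,"fingers": 1},
    {"x": -111,"y": 89.5,"z": 0,"rx": 0,"ry": 0,"rz": -0.175,"fingers": 1},
    {"x": -111,"y": 89.5,"z": 15,"rx": 0,"ry": 0,"rz": -0.175,"fingers": 1},
    {"x": -111,"y": 89.5,"z": 35,"rx": 0,"ry": 0,"rz": -0.175,"fingers": 1},
    {"x": -111,"y": 89.5,"z": 47,"rx": 0,"ry": 0,"rz": -0.175,"fingers": 1},
    {"x": -111,"y": 89.5,"z": 52,"rx": 0,"ry": 0,"rz": -0.175,"fingers": 1},
    {"x": -111,"y": 89.5,"z": 54.5,"rx": 0,"ry": 0,"rz": -0.175,"fingers": 1},
    {"x": -111,"y": 89.5,"z": 54.5,"rx": 0,"ry": 0,"rz": -0.175,"fingers": 1},
    {"x": -111,"y": 89.5,"z": 54.5,"rx": 0,"ry": 0,"rz": -0.175,"fingers": 1}
  ]
}}

```text
time_s: 11.98
tool_pos: [0.4444, -0.065, 0.057]
tool_rot: [180.0, -0.1, 4.3]
force: [-0.2, -0.3, 0.1]
grip_width: 0.0233
grasp_force: 25.0
```

Request:
{"api": "drive_tool", "payload": {
  "moves": [
    {"x": 0,"y": 0,"z": 0,"rx": 0,"ry": 0,"rz": 0,"fingers": -0.3},
    {"x": 0,"y": 0,"z": 0,"rx": 0,"ry": 0,"rz": 0,"fingers": -0.3},
    {"x": 0,"y": 0,"z": 0,"rx": 0,"ry": 0,"rz": 0,"fingers": -0.3},
    {"x": 0,"y": 0,"z": 0,"rx": 0,"ry": 0,"rz": 0,"fingers": -0.3},
    {"x": 0,"y": 0,"z": -20,"rx": 0,"ry": 0,"rz": 0,"fingers": -0.3},
    {"x": 0,"y": 0,"z": -55,"rx": 0,"ry": 0,"rz": 0,"fingers": -0.3},
    {"x": 0,"y": 0,"z": -85,"rx": 0,"ry": 0,"rz": 0,"fingers": -0.3},
    {"x": 13,"y": -19,"z": -95,"rx": 0,"ry": 0,"rz": 0,"fingers": -0.6},
    {"x": 39,"y": -58,"z": -95,"rx": 0,"ry": 0,"rz": 0,"fingers": -0.6},
    {"x": 67,"y": -100,"z": -95,"rx": 0,"ry": 0,"rz": 0,"fingers": -0.6},
    {"x": 95,"y": -141,"z": -95,"rx": 0,"ry": 0,"rz": 0,"fingers": -0.6},
    {"x": 120,"y": -178,"z": -95,"rx": 0,"ry": 0,"rz": 0,"fingers": -0.6},
    {"x": 131,"y": -194,"z": -95,"rx": 0,"ry": 0,"rz": 0,"fingers": -0.6},
    {"x": 131,"y": -194,"z": -95,"rx": 0,"ry": 0,"rz": 0,"fingers": -0.6},
    {"x": 131,"y": -194,"z": -95,"rx": 0,"ry": 0,"rz": 0,"fingers": -0.6}
  ]
}}

```text
time_s: 13.85
tool_pos: [0.5593, 0.1371, 0.1512]
tool_rot: [179.9, 0.1, 4.3]
force: [0.5, 0.3, 0.2]
grip_width: 0.0697
grasp_force: 0.0
```

Run:
```python
from h import *
delta(.5604,.1384,.0505,4.3)
c=vision.read_camera("scene");cv2.imwrite("pics/s6.png",cv2.resize(c["image"][120:360,180:460,::-1],None,fx=2,fy=2))
```

```text
shift mm [  1.3  -1.3 100.7] rz -0.0 rot [1.7994e+02 5.0000e-02 4.2900e+00]
```

View pics/s6.png

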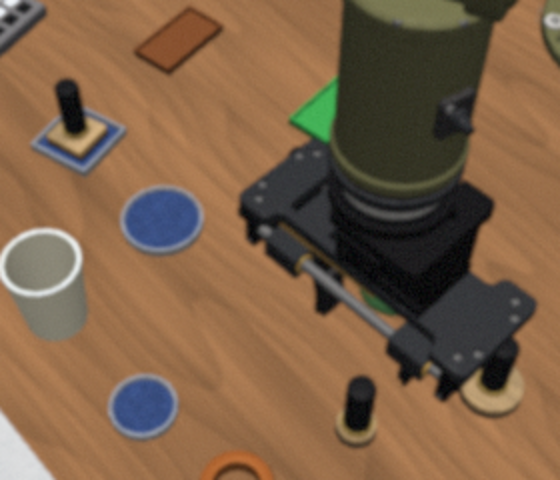

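The gripper hides the long pad here. The square stamp is fine, and small round stands clear at crop (360,410). I'll grasp it.

Request:
{"api": "drive_tool", "payload": {
  "moves": [
    {"x": 1,"y": -1,"z": 25,"rx": 0,"ry": 0,"rz": 0,"fingers": -0.6},
    {"x": 1,"y": -1,"z": 60,"rx": 0,"ry": 0,"rz": 0,"fingers": -0.6},
    {"x": 1,"y": -1,"z": 90,"rx": 0,"ry": 0,"rz": 0,"fingers": -0.6},
    {"x": 1,"y": -1,"z": 100,"rx": 0,"ry": 0,"rz": 0,"fingers": -0.6},
    {"x": 1,"y": -1,"z": 100,"rx": 0,"ry": 0,"rz": 0,"fingers": -0.6},
    {"x": 1,"y": -1,"z": 100,"rx": 0,"ry": 0,"rz": 0,"fingers": 1},
    {"x": 1,"y": -1,"z": 100,"rx": 0,"ry": 0,"rz": 0,"fingers": 1},
    {"x": 1,"y": -1,"z": 100,"rx": 0,"ry": 0,"rz": 0,"fingers": 1},
    {"x": 1,"y": -1,"z": 100,"rx": 0,"ry": 0,"rz": 0,"fingers": 1},
    {"x": 1,"y": -1,"z": 100,"rx": 0,"ry": 0,"rz": 0,"fingers": 1},
    {"x": 1,"y": -1,"z": 100,"rx": 0,"ry": 0,"rz": 0,"fingers": 1},
    {"x": 1,"y": -1,"z": 100,"rx": 0,"ry": 0,"rz": 0,"fingers": 1},
    {"x": 1,"y": -1,"z": 100,"rx": 0,"ry": 0,"rz": 0,"fingers": 1},
    {"x": 1,"y": -1,"z": 90,"rx": 0,"ry": 0,"rz": 0,"fingers": 1},
    {"x": 1,"y": -1,"z": 70,"rx": 0,"ry": 0,"rz": 0,"fingers": 1},
    {"x": 1,"y": -1,"z": 50,"rx": 0,"ry": 0,"rz": 0,"fingers": 1},
    {"x": 1,"y": -1,"z": 40,"rx": 0,"ry": 0,"rz": 0,"fingers": 1},
    {"x": 1,"y": -1,"z": 40,"rx": 0,"ry": 0,"rz": 0,"fingers": 1}
  ],
  "force": 25
}}

```text
time_s: 16.15
tool_pos: [0.5613, 0.1395, 0.1129]
tool_rot: [180.0, -0.1, 4.3]
force: [-0.9, 0.0, -0.7]
grip_width: 0.0234
grasp_force: 25.0
```

Run:
```python
from h import *
delta(.6838,.010,.0565,4.3)
c=vision.read_camera("wrist");pickle.dump(c,open("w7.pkl","wb"));M=masks(c);M["blue"][290:]=0
for m,ce,A in blobs(M["blue"],600,20000): print(ce,world(c,[ce],.006)*1000)
c=vision.read_camera("top");cv2.imwrite("pics/t7.png",c["image"][...,::-1])
```

```text
shift mm [112.2 138.3  56.7] rz 0.001 rot [ 1.7999e+02 -1.3000e-01  4.3300e+00]
[518.18706048  87.28762307] [[684.4492637   10.12232093]]
```

View pics/t7.png

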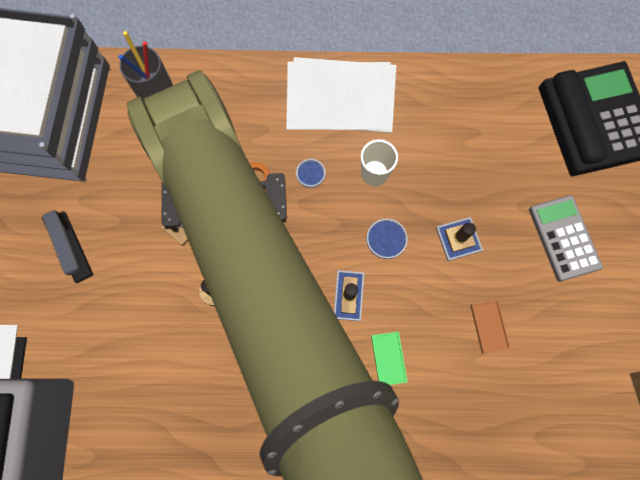

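The top view shows the long stamp centred in its pad at (349,295) and the square stamp in its pad at (460,238). Next I place the small round stamp.

Request:
{"api": "drive_tool", "payload": {
  "moves": [
    {"x": 15,"y": 18,"z": 0,"rx": 0,"ry": 0,"rz": 0,"fingers": 1},
    {"x": 40,"y": 49,"z": 0,"rx": 0,"ry": 0,"rz": 0,"fingers": 1},
    {"x": 70,"y": 85,"z": 0,"rx": 0,"ry": 0,"rz": 0,"fingers": 1},
    {"x": 97,"y": 118,"z": 0,"rx": 0,"ry": 0,"rz": 0,"fingers": 1},
    {"x": 112.5,"y": 138,"z": 0,"rx": 0,"ry": 0,"rz": 0,"fingers": 1},
    {"x": 112.5,"y": 138,"z": 0,"rx": 0,"ry": 0,"rz": 0,"fingers": 1},
    {"x": 112.5,"y": 138,"z": 15,"rx": 0,"ry": 0,"rz": 0,"fingers": 1},
    {"x": 112.5,"y": 138,"z": 35,"rx": 0,"ry": 0,"rz": 0,"fingers": 1},
    {"x": 112.5,"y": 138,"z": 47,"rx": 0,"ry": 0,"rz": 0,"fingers": 1},
    {"x": 112.5,"y": 138,"z": 52,"rx": 0,"ry": 0,"rz": 0,"fingers": 1},
    {"x": 112.5,"y": 138,"z": 54.5,"rx": 0,"ry": 0,"rz": 0,"fingers": 1},
    {"x": 112.5,"y": 138,"z": 54.5,"rx": 0,"ry": 0,"rz": 0,"fingers": 1},
    {"x": 112.5,"y": 138,"z": 54.5,"rx": 0,"ry": 0,"rz": 0,"fingers": 1}
  ]
}}

```text
time_s: 17.88
tool_pos: [0.6837, 0.0103, 0.0575]
tool_rot: [180.0, -0.1, 4.3]
force: [-0.2, 0.3, -0.2]
grip_width: 0.023
grasp_force: 25.0
```

Request:
{"api": "drive_tool", "payload": {
  "moves": [
    {"x": 0,"y": 0,"z": 0.5,"rx": 0,"ry": 0,"rz": 0,"fingers": 1},
    {"x": 0,"y": 0,"z": 0.5,"rx": 0,"ry": 0,"rz": 0,"fingers": -0.3},
    {"x": 0,"y": 0,"z": 0.5,"rx": 0,"ry": 0,"rz": 0,"fingers": -0.3},
    {"x": 0,"y": 0,"z": 0.5,"rx": 0,"ry": 0,"rz": 0,"fingers": -0.3},
    {"x": 0,"y": 0,"z": 0.5,"rx": 0,"ry": 0,"rz": 0,"fingers": -0.3},
    {"x": 0,"y": 0,"z": -20,"rx": 0,"ry": 0,"rz": 0,"fingers": -0.3},
    {"x": 0,"y": 0,"z": -55,"rx": 0,"ry": 0,"rz": 0,"fingers": -0.3},
    {"x": 0,"y": 0,"z": -85,"rx": 0,"ry": 0,"rz": 0,"fingers": -0.3},
    {"x": -17,"y": -15,"z": -95,"rx": 0,"ry": 0,"rz": 0,"fingers": -0.6},
    {"x": -52,"y": -45,"z": -95,"rx": 0,"ry": 0,"rz": 0,"fingers": -0.6},
    {"x": -90,"y": -78,"z": -95,"rx": 0,"ry": 0,"rz": 0,"fingers": -0.6},
    {"x": -128,"y": -111,"z": -95,"rx": 0,"ry": 0,"rz": 0,"fingers": -0.6},
    {"x": -166,"y": -144,"z": -95,"rx": 0,"ry": 0,"rz": 0,"fingers": -0.6},
    {"x": -202,"y": -175,"z": -95,"rx": 0,"ry": 0,"rz": 0,"fingers": -0.6},
    {"x": -222,"y": -192.5,"z": -95,"rx": 0,"ry": 0,"rz": 0,"fingers": -0.6},
    {"x": -222,"y": -192.5,"z": -95,"rx": 0,"ry": 0,"rz": 0,"fingers": -0.6},
    {"x": -222,"y": -192.5,"z": -95,"rx": 0,"ry": 0,"rz": 0,"fingers": -0.6}
  ]
}}

```text
time_s: 20.0
tool_pos: [0.4485, 0.1848, 0.1529]
tool_rot: [180.0, -0.1, 4.3]
force: [0.5, 0.4, -0.0]
grip_width: 0.0696
grasp_force: 0.0
```

Run:
```python
from h import *
delta(.448,.1854,.0505,4.3)
```

```text
shift mm [ -0.6  -0.7 102.4] rz 0.0 rot [ 1.7996e+02 -1.1000e-01  4.3000e+00]
```

Request:
{"api": "drive_tool", "payload": {
  "moves": [
    {"x": -0.5,"y": -0.5,"z": 25,"rx": 0,"ry": 0,"rz": 0,"fingers": -0.6},
    {"x": -0.5,"y": -0.5,"z": 60,"rx": 0,"ry": 0,"rz": 0,"fingers": -0.6},
    {"x": -0.5,"y": -0.5,"z": 90,"rx": 0,"ry": 0,"rz": 0,"fingers": -0.6},
    {"x": -0.5,"y": -0.5,"z": 102,"rx": 0,"ry": 0,"rz": 0,"fingers": -0.6},
    {"x": -0.5,"y": -0.5,"z": 102,"rx": 0,"ry": 0,"rz": 0,"fingers": -0.6},
    {"x": -0.5,"y": -0.5,"z": 102,"rx": 0,"ry": 0,"rz": 0,"fingers": 1},
    {"x": -0.5,"y": -0.5,"z": 102,"rx": 0,"ry": 0,"rz": 0,"fingers": 1},
    {"x": -0.5,"y": -0.5,"z": 102,"rx": 0,"ry": 0,"rz": 0,"fingers": 1},
    {"x": -0.5,"y": -0.5,"z": 102,"rx": 0,"ry": 0,"rz": 0,"fingers": 1},
    {"x": -0.5,"y": -0.5,"z": 102,"rx": 0,"ry": 0,"rz": 0,"fingers": 1},
    {"x": -0.5,"y": -0.5,"z": 102,"rx": 0,"ry": 0,"rz": 0,"fingers": 1},
    {"x": -0.5,"y": -0.5,"z": 102,"rx": 0,"ry": 0,"rz": 0,"fingers": 1},
    {"x": -0.5,"y": -0.5,"z": 102,"rx": 0,"ry": 0,"rz": 0,"fingers": 1},
    {"x": -0.5,"y": -0.5,"z": 92,"rx": 0,"ry": 0,"rz": 0,"fingers": 1},
    {"x": -0.5,"y": -0.5,"z": 65,"rx": 0,"ry": 0,"rz": 0,"fingers": 1},
    {"x": -0.5,"y": -0.5,"z": 35,"rx": 0,"ry": 0,"rz": 0,"fingers": 1},
    {"x": -0.5,"y": -0.5,"z": 12,"rx": 0,"ry": 0,"rz": 0,"fingers": 1},
    {"x": -0.5,"y": -0.5,"z": 12,"rx": 0,"ry": 0,"rz": 0,"fingers": 1},
    {"x": -0.5,"y": -0.5,"z": 12,"rx": 0,"ry": 0,"rz": 0,"fingers": 1}
  ],
  "force": 25
}}

```text
time_s: 22.38
tool_pos: [0.4461, 0.1856, 0.1393]
tool_rot: [180.0, 0.1, 4.3]
force: [0.6, -0.8, -1.4]
grip_width: 0.0234
grasp_force: 25.0
```

Run:
```python
from h import *
delta(.5537,-.137,.0565,4.3)
c=vision.read_camera("scene");cv2.imwrite("pics/s8.png",c["image"][...,::-1])
```

```text
shift mm [ 82.9 329.8  82.8] rz 0.001 rot [1.7997e+02 6.0000e-02 4.3400e+00]
```

View pics/s8.png

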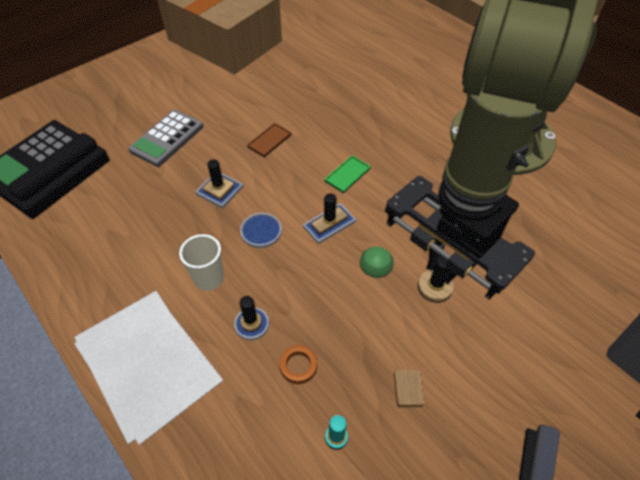

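Three stamps stand centred on their pads: (219,185), (330,218) and (250,320). The large round stamp is held upright at (436,283). Next I place it.

Request:
{"api": "drive_tool", "payload": {
  "moves": [
    {"x": 6,"y": 24,"z": 0,"rx": 0,"ry": 0,"rz": 0,"fingers": 1},
    {"x": 16,"y": 64,"z": 0,"rx": 0,"ry": 0,"rz": 0,"fingers": 1},
    {"x": 28,"y": 112,"z": 0,"rx": 0,"ry": 0,"rz": 0,"fingers": 1},
    {"x": 40,"y": 160,"z": 0,"rx": 0,"ry": 0,"rz": 0,"fingers": 1},
    {"x": 52,"y": 208,"z": 0,"rx": 0,"ry": 0,"rz": 0,"fingers": 1},
    {"x": 64,"y": 256,"z": 0,"rx": 0,"ry": 0,"rz": 0,"fingers": 1},
    {"x": 75,"y": 302,"z": 0,"rx": 0,"ry": 0,"rz": 0,"fingers": 1},
    {"x": 82,"y": 330,"z": 0,"rx": 0,"ry": 0,"rz": 0,"fingers": 1},
    {"x": 82,"y": 330,"z": 0,"rx": 0,"ry": 0,"rz": 0,"fingers": 1},
    {"x": 82,"y": 330,"z": 15,"rx": 0,"ry": 0,"rz": 0,"fingers": 1},
    {"x": 82,"y": 330,"z": 40,"rx": 0,"ry": 0,"rz": 0,"fingers": 1},
    {"x": 82,"y": 330,"z": 65,"rx": 0,"ry": 0,"rz": 0,"fingers": 1},
    {"x": 82,"y": 330,"z": 78,"rx": 0,"ry": 0,"rz": 0,"fingers": 1},
    {"x": 82,"y": 330,"z": 83,"rx": 0,"ry": 0,"rz": 0,"fingers": 1},
    {"x": 82,"y": 330,"z": 84,"rx": 0,"ry": 0,"rz": 0,"fingers": 1},
    {"x": 82,"y": 330,"z": 84,"rx": 0,"ry": 0,"rz": 0,"fingers": 1},
    {"x": 82,"y": 330,"z": 84,"rx": 0,"ry": 0,"rz": 0,"fingers": 1}
  ]
}}

```text
time_s: 24.55
tool_pos: [0.5539, -0.1372, 0.0566]
tool_rot: [180.0, -0.1, 4.3]
force: [-0.1, 0.1, -2.1]
grip_width: 0.0233
grasp_force: 25.0
```

Request:
{"api": "drive_tool", "payload": {
  "moves": [
    {"x": 0,"y": 0,"z": 1,"rx": 0,"ry": 0,"rz": 0,"fingers": 1},
    {"x": 0,"y": 0,"z": 1,"rx": 0,"ry": 0,"rz": 0,"fingers": 1},
    {"x": 0,"y": 0,"z": 1,"rx": 0,"ry": 0,"rz": 0,"fingers": -0.3},
    {"x": 0,"y": 0,"z": 1,"rx": 0,"ry": 0,"rz": 0,"fingers": -0.3},
    {"x": 0,"y": 0,"z": 1,"rx": 0,"ry": 0,"rz": 0,"fingers": -0.3},
    {"x": 0,"y": 0,"z": 1,"rx": 0,"ry": 0,"rz": 0,"fingers": -0.3},
    {"x": 0,"y": 0,"z": -20,"rx": 0,"ry": 0,"rz": 0,"fingers": -0.3},
    {"x": 0,"y": 0,"z": -55,"rx": 0,"ry": 0,"rz": 0,"fingers": -0.3},
    {"x": 0,"y": 0,"z": -90,"rx": 0,"ry": 0,"rz": 0,"fingers": -0.3},
    {"x": -20,"y": -40,"z": -110,"rx": 0,"ry": 0,"rz": 0,"fingers": -0.3},
    {"x": -45,"y": -90,"z": -120,"rx": 0,"ry": 0,"rz": 0,"fingers": -0.3},
    {"x": -65,"y": -140,"z": -120,"rx": 0,"ry": 0,"rz": 0,"fingers": -0.3},
    {"x": -80,"y": -190,"z": -120,"rx": 0,"ry": 0,"rz": 0,"fingers": -0.3},
    {"x": -85,"y": -240,"z": -120,"rx": 0,"ry": 0,"rz": 0,"fingers": -0.3},
    {"x": -85,"y": -270,"z": -120,"rx": 0,"ry": 0,"rz": 0,"fingers": -0.3},
    {"x": -85,"y": -270,"z": -120,"rx": 0,"ry": 0,"rz": 0,"fingers": -0.3}
  ]
}}

```text
time_s: 26.55
tool_pos: [0.4477, 0.1287, 0.1763]
tool_rot: [-180.0, -0.0, 4.7]
force: [0.7, -0.5, -1.0]
grip_width: 0.0564
grasp_force: 0.0
```

Run:
```python
from h import *
s=sensors.get_obs();print(s["time_s"],s["force"],s["joint_velocities"].round(1))
a=vision.read_camera("scene")["image"][130:350,170:420,::-1];b=vision.read_camera("top")["image"][140:330,290:500,::-1]
f=lambda i,s:cv2.resize(i,s,interpolation=cv2.INTER_CUBIC)
cv2.imwrite("pics/f9.png",np.hstack([f(a,(400,352)),f(b,(389,352))]))
```

```text
26.55 [ 0.7132151  -0.52085978 -0.99521595] [1.8 0.2 3.3 0.3 1.4 0.4 1.4]
```

View pics/f9.png

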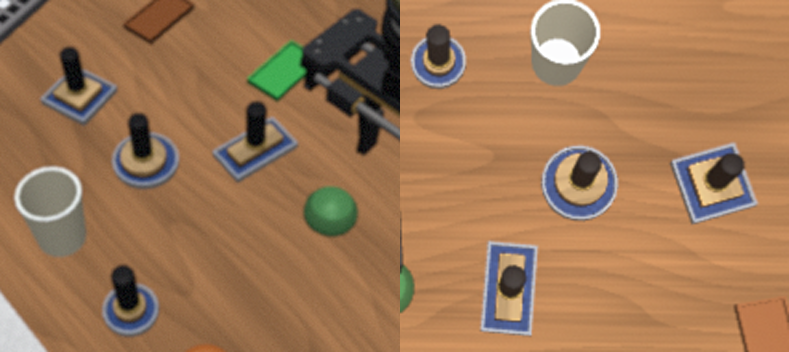

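Both views show all four stamps upright and centred inside their rims, with the cup and paperweight where they were. I'm handing the job in.

```bash
python3 -c "
from cell import workorder;print(workorder.sign_off())"
```

```text
the job is handed in; nothing more can be done
None
```

All four stamps are standing upright and centred on their own ink pads, with the cup and paperweight in their original spots, and I handed the job in after about 27 s of the 96 s; sign-off returned no verdict, so this rests on the final camera views.

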